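Screw the lid onto the bench storage pot

TASK

The storage pot bolted to the bench is open, with a wood offcut laid across its mouth. Take the offcut off and lay it flat on the bench clear of the pot, then set the lid level on the pot's neck, turn it back as far as needed until it drops into the start of the thread, and screw it clockwise until it is fully tight, down on the rim. Leave the other things where they are.

Things in the scene. Friction and masses are not known exactly. Their poses are not given: they have to be found in the camera images.
- pot: Grey round metal pot fixed to the bench by a round flange, 106 mm across, 8 thick (bolt heads to 12). Origin: centre of its underside on the bench, z up. Body 92 mm across to height 76, shoulder to 86. Bare metal neck 64 mm across, tapering from height 111 to 58 mm across at its flat rim, height 116. Three thread segments (out to 78 mm across) stand round the neck, 120 degrees apart.
- rim (a point): Centre of the pot's flat rim, 116 mm above the pot's origin. A black rubber sealing ring, 54 mm across, stands 4.4 mm out of the rim (top at height 120.4); it starts to give at about 3 N and is flush with the rim at about 7 N.
- threads (a point): On the pot's axis, at height 98, amid the threads. Each segment spans 60 degrees, is 5 mm thick and rises counter-clockwise seen from above, 7 mm per radian, its top from height 99.5 to 107. A stop post (top at 102) ends its low, clockwise end. Which way the segments point differs every time and is not given by any pose: feel for it, or see it.
- lid: Loose aluminium screw lid, 0.16 kg, 90 mm across, right way up on the bench. Origin: centre of the skirt's lower edge, z up; flat top at height 31. Hollow below, 82 mm wide, to height 26. Three inward lugs 120 degrees apart (one at +x) at the lower edge, 20 degrees long, 5 mm high, 68 mm between tips: 2 mm play all round on the neck. Right-hand thread: clockwise tightens.
- grip (a point): Middle of the lid's grip, 45 mm above the lid's origin: a straight black upright bar on the flat top, 70 mm long (along the lid's x), 18 mm wide (grip across this, y), from height 31 to 59 above the lid's origin.
- start (a point): On the pot's axis at height 94.4: the lid's origin is here when it has dropped into the thread start and rests on the sealing ring. Before that it rests on the thread tops or posts, 98 to 107 high. Turn it back (counter-clockwise, 90 degrees at most; it climbs 7 mm per radian) and it drops into a gap with 34 degrees of free turn. On the tops, the posts block clockwise turning.
- home (a point): On the pot's axis at height 90: the lid's origin is here when fully tight. From the thread start, 50 to 90 degrees clockwise lead the lugs under the threads, which draw the lid down (7 mm per radian) until its underside meets the rim; turning then stops. Friction holds it. Pressed down without turning, it springs up again.
- offcut: Square sawn wood offcut, 38 x 140 x 38 mm (x, y, z), 0.1 kg, lying across the pot's mouth on the sealing ring, its underside 120 mm above the bench. Origin: centre of its underside; length along its y axis. Bench free for it: about x 0.31, y 0.31, left in front of the big gas cylinder (300 mm across, at x 0.47, y 0.17; its guard reaches height 0.44: carry things over it or round it).
- duct_tape: Bystander: grey roll of tape lying flat, 112 mm across, 48 high; origin centre of underside.
- nail_box: Bystander: small cardboard carton, 73 x 116 x 52 mm; origin centre of underside.
- bolt: Bystander: rusty bolt, 21 x 61 x 19 mm, length along its y axis; origin centre of underside.

How it is judged:
By the outcome, as a careful person would: the job done as asked, in the order asked, and still so for the second after the job is handed in, with the robot touching nothing.
It also fails if it takes over 72 s, if anything falls off the work surface, if the arm or the gripper's body presses on something with over 40 N, if the wrist force passes 120 N, or if a joint passes its speed limit or range.

ROBOT

A 6-joint arm with a two-finger parallel gripper is mounted at the origin on the work surface; the furniture and walls round the work are solid. World frame = base frame: x ahead of the robot, y to its left, z up, the work surface at z = 0. Lengths are in m, angles in rad, forces in N, time in s.
With the tool pointing down it reaches from about 0.275 to 0.825 m from the base axis. Payload 4.9 kg.
Tool frame: the origin (TCP) lies midway between the tips of the shut fingers; the grasp point (between the pads) lies 19 mm behind it; z points along the fingers, y is the line along which they close (so a half turn about z gives the same grasp; the last joint's range is limited). The gripper opens to 85 mm and grips with 20 to 120 N. Pads are 22 mm wide; open, the fingers measure 114 mm over their backs; the gripper's body (76 mm by 85 mm) begins 54 mm behind the grasp point. The pads swing forward as they close: fully open they stand 13 mm farther back than shut.
Start: joints at [-1.359, 0.326, -0.193, 1.052, 0, 1.437], TCP at [0.186, -0.517, 0.231] pointing down, gripper open.
Joint ranges: [-2.65, 2.65], [-0.97, 1.79], [-1.3, 1.35], [-1.93, 2.1], [-1.47, 1.37], [-3.14, 3.14]. Speed limits (rad/s): [2.57, 2.57, 3.14, 3.14, 3.14, 3.14].

INTERFACE

Orientations are given as a unit quaternion [x, y, z, w].
In Python, from bench import bot gives the robot as it stands. The module is installed in compiled form; this text tells all that it offers.
- The arm moves only by the tool play_rows, never from a script. Its argument "steps" is a list of rows, each an object of numbers: "dx", "dy", "dz": the shift along the tool's x, y, z in m; "turn": the turn about the tool's z in degrees; "hand": the opening, from 0 (shut) to 1 (fully open). A call has 1 to 12 rows; each row shifts and turns the commanded pose from where the row before left it, along the tool's axes as they then stand; what a row does not reach is not made up. A row lasts 1/8 s, in which the tool goes at most 62.5 mm and 10.7 degrees, less where a joint would pass 70% of its speed; a pose out of reach is approached as far as the arm can. A call is refused whole if a number of a shift passes 0.0625 or a number of a turn 10.7, either way. A call with a gripper value outside its range is refused whole. The fingers move at their own pace and stop on an object; "grip_force" is the grip in N (left out, the last holds). Time passes only in rows, so rows that do not move let the fingers close. It gives the time, the measured TCP pose, the force, the opening and the grip force at its end, in the units of the state.
- bot.sense(): the state, without advancing time (a new reading comes with each control period).
- bot.camera(name): name is "side" or "top"; returns (picture, depth): 384x512x3 uint8, red, green, blue; 384x512 float32, m along the optical axis (not along the pixel's ray), 0 where there is no reading.
- bot.camera_info(name): a dict with "intrinsics" (3x3 intrinsics, pixels), "pose" (4x4, takes a point from camera to world coordinates). Camera axes: x right, y up, looking along -z (the intrinsics and any distortion apply to the point x, -y, -z); pixel columns grow to the right and rows downward; lengths in m; the calibration is good to about 2 mm. A picture is of the moment at which its call begins. camera_info takes no time and is no camera call.
- bot.job_done(): hands the job in; it is judged then, once.
The state is a dict: "clock": time; "qpos": joint angles; "qd": joint speeds; "joint_efforts": joint torques, N m; "tool_pos": TCP position; "tool_rot": TCP orientation; "ft_force": force on the tool from outside, world axes, zero at the start; "torque": the same for the moment, N m; "gripper_width": opening from 0.0 (shut) to 1.0 (fully open); "finger_force": force on a finger pad.
Only numpy, scipy, OpenCV 4.12 (cv2) and the standard library are available. Lean on these libraries where they do the work, as an engineer would, in place of code of your own. Each camera call takes 0.05 s, during which the arm holds its last target. There are 200 camera calls.

## Working session

There is one attempt and no reset: what is moved stays moved. The work goes in short steps, Python scripts to look and compute and a tool call to move; the robot and the scene stay as the last step left them, time stands still between calls to the robot, and variables do not carry over. Pictures are saved under pics/ and viewed, at most 10 in all, crops included, and the job is handed in when it is done.

Besides the shell and the picture viewer there is one more tool, called after "Request:" by a JSON object that holds its "name" and its "arguments". play_rows: Moves the arm, as the interface text tells. Its arguments: {"type":"object","properties":{"steps":{"type":"array","items":{"type":"object","properties":{"dx":{"type":"number"},"dy":{"type":"number"},"dz":{"type":"number"},"turn":{"type":"number"},"hand":{"type":"number"}}}},"grip_force":{"type":"number"}},"required":["steps"]}

```bash
mkdir -p pics; cat > h.py <<'E'
import numpy as np, cv2
from bench import bot
def cam(n):
    p,d=bot.camera(n); i=bot.camera_info(n)
    return p,d,np.array(i["intrinsics"]),np.array(i["pose"]),i
def pts(d,K,T):
    v,u=np.mgrid[:d.shape[0],:d.shape[1]]
    P=np.stack([(u-K[0,2])/K[0,0]*d,-(v-K[1,2])/K[1,1]*d,-d],-1)
    W=P@T[:3,:3].T+T[:3,3]; W[d==0]=np.nan
    return W
E
python3 - <<'E'
from h import *
out=[]
for n in("top","side"):
    p,d,K,T,i=cam(n); np.savez(n+"0.npz",p=p,d=d,K=K,T=T)
    print(n,{k:v for k,v in i.items() if k not in("pose",)},T.round(3).tolist())
    cv2.imwrite(f"pics/{n}0.png",p[:,:,::-1])
s=bot.sense(); print({k:np.round(v,3) for k,v in s.items()})
E
```

```text
top {'intrinsics': array([[499.49047861,   0.        , 255.85462628],
       [  0.        , 499.49047861, 183.02785585],
       [  0.        ,   0.        ,   1.        ]])} [[0.318, 0.767, -0.557, -0.612], [-0.948, 0.247, -0.201, -0.456], [-0.017, 0.592, 0.806, 1.625], [0.0, 0.0, 0.0, 1.0]]
side {'intrinsics': array([[398.13404995,   0.        , 256.76251002],
       [  0.        , 398.13404995, 191.05731742],
       [  0.        ,   0.        ,   1.        ]])} [[0.654, 0.605, -0.455, -0.412], [-0.757, 0.521, -0.395, -0.773], [-0.002, 0.603, 0.798, 1.554], [0.0, 0.0, 0.0, 1.0]]
{'clock': np.float64(0.1), 'qpos': array([-1.359,  0.327, -0.193,  1.052, -0.   ,  1.437]), 'qd': array([-0.001, -0.003,  0.001,  0.001,  0.001, -0.001]), 'joint_efforts': array([ 1.0000e-03, -4.4424e+01,  2.6304e+01,  8.0000e-03, -0.0000e+00,
       -0.0000e+00]), 'tool_pos': array([ 0.186, -0.517,  0.231]), 'tool_rot': array([ 0.985,  0.172, -0.   , -0.001]), 'ft_force': array([-0.397, -0.218, -0.891]), 'torque': array([0.051, 0.02 , 0.   ]), 'finger_force': np.float64(0.0), 'gripper_width': np.float64(0.998)}
```

View pics/top0.png

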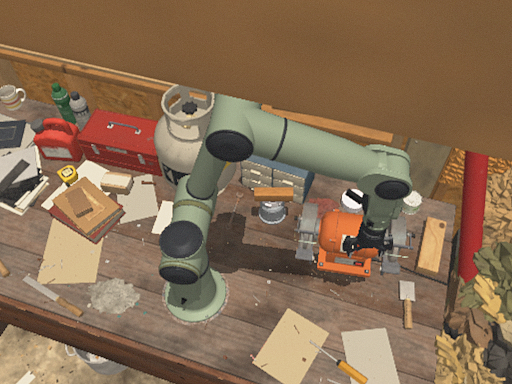

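View pics/side0.png

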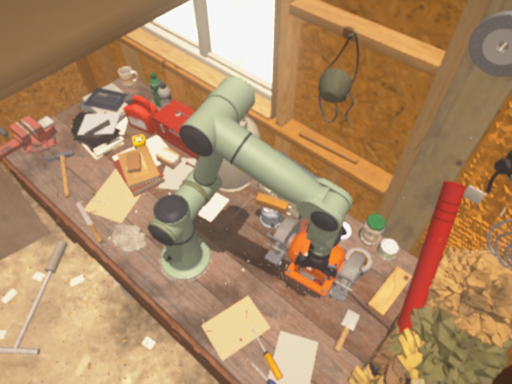

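The top view shows the offcut at about (271,194) on the pot at (271,212). The lid, pale with a black bar, is near (352,200), beside the orange grinder and partly hidden by the wrist. In the side view the offcut is at (274,203).

```bash
python3 - <<'E'
from h import *
for n,boxes in(("top",[(235,175,310,230),(325,175,385,225)]),("side",[(245,180,305,235),(325,205,375,255)])):
    z=np.load(n+"0.npz"); W=pts(z["d"],z["K"],z["T"])
    for k,(a,b,c,e) in enumerate(boxes):
        cr=cv2.resize(z["p"][b:e,a:c],None,fx=5,fy=5,interpolation=cv2.INTER_CUBIC)[:,:,::-1]
        cv2.imwrite(f"pics/{n}c{k}.png",cr)
    p=z["p"].astype(int)
    a,b,c,e=boxes[0]
    sub=W[b:e,a:c].reshape(-1,3); col=p[b:e,a:c].reshape(-1,3)
    m=(col[:,0]-col[:,2]>60)&(np.abs(sub[:,2]-.158)<.006)
    q=sub[m]; 
    if len(q)>5:
        hull=cv2.minAreaRect((q[:,:2]*1000).astype(np.float32)); print(n,"offcut top",len(q),hull,np.nanmedian(q[:,2]))
ims=[cv2.imread(f"pics/{x}.png") for x in("topc0","topc1","sidec0","sidec1")]
H=np.zeros((560,720,3),np.uint8)
for k,im in enumerate(ims):
    h,w=im.shape[:2]; y,x=(k//2)*280,(k%2)*380; w=min(w,720-x);h=min(h,280); H[y:y+h,x:x+w]=im[:h,:w]
cv2.imwrite("pics/m0.png",H)
E
```

```text
top offcut top 312 ((382.86566162109375, -161.1447296142578), (42.01051712036133, 137.59490966796875), 17.809123992919922) 0.15722550008389025
side offcut top 230 ((387.60784912109375, -163.09762573242188), (44.177215576171875, 140.3326873779297), 16.796415328979492) 0.1562370280850136
```

View pics/m0.png

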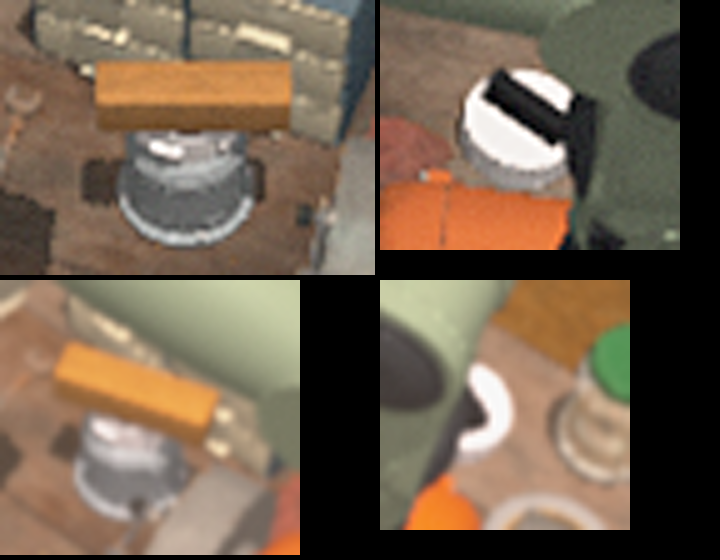

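Offcut: about (0.385, -0.162), x axis at about 17°. Raise, move over it, then turn about -87° so the fingers close along its x axis.

Request:
{"name": "play_rows", "arguments": {"steps": [{"dz": -0.05, "hand": 1}, {"dz": -0.05}, {"dx": 0.0385, "dy": -0.0333}, {"dx": 0.0385, "dy": -0.0333}, {"dx": 0.0385, "dy": -0.0333}, {"dx": 0.0385, "dy": -0.0333}, {"dx": 0.0385, "dy": -0.0333}, {"dx": 0.0385, "dy": -0.0333}, {"dx": 0.0385, "dy": -0.0333}, {"dx": 0.0385, "dy": -0.0333}]}}

```text
schema error: expected keys dx, dy, dz, turn, hand
```

Request:
{"name": "play_rows", "arguments": {"steps": [{"turn": -10}, {"turn": -10}, {"turn": -10}, {"turn": -10}, {"turn": -10}, {"turn": -10}, {"turn": -10}, {"turn": -10}, {"turn": -7}, {}]}}

```text
schema error: expected keys dx, dy, dz, turn, hand
```

```bash
cat >> h.py <<'E'
from scipy.spatial.transform import Rotation as R
def to(xyz,yaw=None,s=None):
    "print shift in present tool axes to xyz and turn (deg) to tool-x world angle yaw"
    s=s or bot.sense(); r=R.from_quat(s["tool_rot"]); M=r.as_matrix()
    d=M.T@(np.array(xyz)-s["tool_pos"]); y=np.degrees(np.arctan2(M[1,0],M[0,0]))
    print("tcp",np.round(s["tool_pos"],4),"yaw",round(y,2),"tilt",np.round(M[2],3),"q",np.round(s["qpos"],2),"F",np.round(s["ft_force"],1),"Tq",np.round(s["torque"],2),"w",round(float(s["gripper_width"]),3),"ff",round(float(s["finger_force"]),1),"t",round(float(s["clock"]),2))
    print("shift",d.round(4), "turn",None if yaw is None else round((y-yaw+180)%360-180,2))
E
python3 - <<'E'
from h import *
for n in("top","side"):
    p,d,K,T,i=cam(n); np.savez(n+"1.npz",p=p,d=d,K=K,T=T)
    cv2.imwrite(f"pics/{n}1.png",p[:,:,::-1])
to((.385,-.162,.129),107.3)
a=cv2.imread("pics/top1.png")[150:270,230:430];b=cv2.imread("pics/side1.png")[170:270,230:430]
cv2.imwrite("pics/m1.png",cv2.resize(np.vstack([a,b]),None,fx=2.7,fy=2.7,interpolation=cv2.INTER_CUBIC))
E
```

```text
tcp [ 0.1864 -0.5171  0.2308] yaw 19.81 tilt [ 0.    -0.001 -1.   ] q [-1.36  0.33 -0.19  1.05 -0.    1.44] F [ 0.2 -0.3  0.1] Tq [-0.01  0.01 -0.01] w 1.0 ff 0.0 t 0.2
shift [ 0.3072 -0.2667  0.1021] turn -87.49
```

View pics/m1.png

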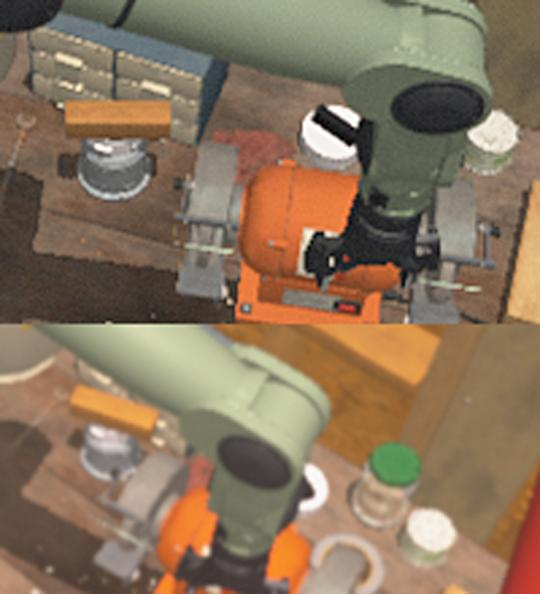

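The rows were refused because every key is required, so the arm has not moved: the view is unchanged, with the offcut at crop (118,118) and the lid at (335,135).

Request:
{"name": "play_rows", "arguments": {"steps": [{"dx": 0, "dy": 0, "dz": -0.05, "turn": 0, "hand": 1}, {"dx": 0, "dy": 0, "dz": -0.05, "turn": 0, "hand": 1}, {"dx": 0.0385, "dy": -0.0333, "dz": 0, "turn": 0, "hand": 1}, {"dx": 0.0385, "dy": -0.0333, "dz": 0, "turn": 0, "hand": 1}, {"dx": 0.0385, "dy": -0.0333, "dz": 0, "turn": 0, "hand": 1}, {"dx": 0.0385, "dy": -0.0333, "dz": 0, "turn": 0, "hand": 1}, {"dx": 0.0385, "dy": -0.0333, "dz": 0, "turn": 0, "hand": 1}, {"dx": 0.0385, "dy": -0.0333, "dz": 0, "turn": 0, "hand": 1}, {"dx": 0.0385, "dy": -0.0333, "dz": 0, "turn": 0, "hand": 1}, {"dx": 0.0385, "dy": -0.0333, "dz": 0, "turn": 0, "hand": 1}]}}

```text
clock: 1.45
tool_pos: [0.3864, -0.1609, 0.3313]
tool_rot: [0.985, 0.172, 0.0, 0.0]
ft_force: [0.9, -0.6, 0.5]
gripper_width: 0.999
finger_force: 0.0
```

Request:
{"name": "play_rows", "arguments": {"steps": [{"dx": 0, "dy": 0, "dz": 0, "turn": -10, "hand": 1}, {"dx": 0, "dy": 0, "dz": 0, "turn": -10, "hand": 1}, {"dx": 0, "dy": 0, "dz": 0, "turn": -10, "hand": 1}, {"dx": 0, "dy": 0, "dz": 0, "turn": -10, "hand": 1}, {"dx": 0, "dy": 0, "dz": 0, "turn": -10, "hand": 1}, {"dx": 0, "dy": 0, "dz": 0, "turn": -10, "hand": 1}, {"dx": 0, "dy": 0, "dz": 0, "turn": -10, "hand": 1}, {"dx": 0, "dy": 0, "dz": 0, "turn": -10, "hand": 1}, {"dx": 0, "dy": 0, "dz": 0, "turn": -7.5, "hand": 1}, {"dx": 0, "dy": 0, "dz": 0, "turn": 0, "hand": 1}]}}

```text
clock: 2.7
tool_pos: [0.3858, -0.1624, 0.3312]
tool_rot: [0.593, 0.805, 0.0, -0.0]
ft_force: [-0.2, -0.4, 0.1]
gripper_width: 1.0
finger_force: 0.0
```

```bash
python3 - <<'E'
from h import *
for n in("top","side"):
    p,d,K,T,i=cam(n); np.savez(n+"1.npz",p=p,d=d,K=K,T=T)
    cv2.imwrite(f"pics/{n}1.png",p[:,:,::-1])
to((.385,-.162,.129),107.3)
a=cv2.imread("pics/top1.png")[150:260,230:430];b=cv2.imread("pics/side1.png")[170:280,230:430]
cv2.imwrite("pics/m1.png",cv2.resize(np.vstack([a,b]),None,fx=2.7,fy=2.7,interpolation=cv2.INTER_CUBIC))
E
```

```text
tcp [ 0.3858 -0.1624  0.3312] yaw 107.2 tilt [ 0. -0. -1.] q [-0.58  0.03 -0.31  1.24 -0.    0.7 ] F [ 0.5 -0.1 -0.1] Tq [ 0.04 -0.02  0.  ] w 1.0 ff 0.0 t 2.8
shift [ 0.0006 -0.0006  0.2022] turn -0.1
```

View pics/m1.png

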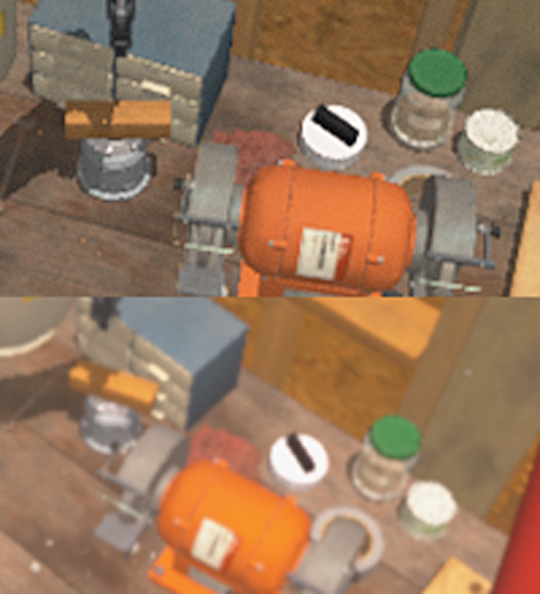

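Both views now show the lid clear: crop top view (335,135), with a black bar; the drawer cabinet stands behind the pot and the grinder stands between. Measure the lid, the pot and the obstacles.

```bash
cat >> h.py <<'E'
def ray(u,v,K,T,z):
    d=T[:3,:3]@np.array([(u-K[0,2])/K[0,0],-(v-K[1,2])/K[1,1],-1]); return T[:3,3]+d*(z-T[2,3])/d[2]
E
python3 - <<'E'
from h import *
for n,(a,b,c,e) in(("top",(335,182,372,215)),("side",(325,217,358,255))):
    z=np.load(n+"1.npz"); K,T,p,W=z["K"],z["T"],z["p"].astype(int),pts(z["d"],z["K"],z["T"])
    s=p[b:e,a:c]; mx,mn=s.max(2),s.min(2)
    blk=(mx<75).astype(np.uint8)
    wh=((mn>185)&(mx-mn<45)).astype(np.uint8)
    for nm,m,h in(("white",wh,.031),("bar",blk,.059)):
        cs,_=cv2.findContours(m,cv2.RETR_EXTERNAL,cv2.CHAIN_APPROX_NONE); cc=max(cs,key=cv2.contourArea)
        hp=cv2.convexHull(cc)[:,0]+[a,b]
        P=np.array([ray(u,v,K,T,h)[:2] for u,v in hp])*1000
        print(n,nm,m.sum(),"circ",cv2.minEnclosingCircle(P.astype(np.float32)),"rect",cv2.minAreaRect(P.astype(np.float32)))
    D=W[b:e,a:c]; t=D[np.abs(D[...,2]-.059)<.007]; print(" bar depth pts",len(t),t.mean(0).round(4),cv2.minAreaRect((t[:,:2]*1000).astype(np.float32)))
    t=D[np.abs(D[...,2]-.031)<.006]; print(" top depth",cv2.minAreaRect((t[:,:2]*1000).astype(np.float32)),np.median(t[:,2]))
    # pot neck/flange
    q=W.reshape(-1,3); m=(np.hypot(q[:,0]-.385,q[:,1]+.162)<.09)&(q[:,2]<.115)&(q[:,2]>.078)
    print(" shoulder/neck",m.sum(),q[m].min(0).round(3) if m.any() else"",q[m].max(0).round(3) if m.any() else "")
    # obstacles
    H=q[(q[:,2]>.06)&(q[:,0]>.2)&(q[:,0]<.75)&(q[:,1]>-.5)&(q[:,1]<.0)]
    g={}
    for x,y,zz in H: 
        k=(int(x//.05),int(y//.05)); g[k]=max(g.get(k,0),zz)
    print("   y:",[round(j*.05,2) for j in range(-10,0)])
    for i in range(4,15): print(round(i*.05,2),[int(g.get((i,j),0)*1000) for j in range(-10,0)])
E
```

```text
top white 236 circ ((535.8576049804688, -440.53009033203125), 46.241493225097656) rect ((535.791015625, -439.5214538574219), (89.80560302734375, 87.67878723144531), 54.20263671875)
top bar 107 circ ((526.2630615234375, -437.7080383300781), 36.818302154541016) rect ((526.637939453125, -437.8865661621094), (69.91431427001953, 27.54026222229004), 64.53343963623047)
 bar depth pts 72 [ 0.5302 -0.4395  0.0577] ((529.8336791992188, -438.7362976074219), (68.66699981689453, 23.958147048950195), 69.1346435546875)
 top depth ((524.009033203125, -436.01190185546875), (89.0728530883789, 106.79827117919922), 76.35526275634766) 0.030083872482740137
 shoulder/neck 226 [ 0.345 -0.216  0.078] [ 0.474 -0.116  0.114]
   y: [-0.5, -0.45, -0.4, -0.35, -0.3, -0.25, -0.2, -0.15, -0.1, -0.05]
0.2 [218, 219, 270, 269, 274, 0, 0, 775, 768, 0]
0.25 [230, 234, 232, 246, 247, 0, 0, 0, 0, 0]
0.3 [232, 230, 226, 241, 239, 0, 647, 639, 0, 0]
0.35 [206, 198, 198, 196, 0, 167, 617, 604, 162, 0]
0.4 [0, 0, 0, 0, 0, 164, 163, 0, 0, 0]
0.45 [0, 0, 0, 0, 176, 179, 180, 177, 178, 175]
0.5 [65, 67, 0, 0, 174, 180, 179, 178
[... 855 characters left out ...]
6685616
 shoulder/neck 124 [ 0.353 -0.198  0.078] [ 0.475 -0.122  0.113]
   y: [-0.5, -0.45, -0.4, -0.35, -0.3, -0.25, -0.2, -0.15, -0.1, -0.05]
0.2 [215, 217, 271, 270, 271, 0, 0, 820, 837, 839]
0.25 [230, 231, 228, 243, 253, 0, 792, 824, 828, 823]
0.3 [228, 228, 227, 239, 239, 784, 804, 816, 815, 0]
0.35 [206, 197, 196, 203, 0, 801, 802, 804, 800, 0]
0.4 [0, 0, 0, 0, 0, 777, 798, 801, 0, 0]
0.45 [0, 0, 0, 0, 172, 175, 174, 175, 178, 174]
0.5 [64, 66, 0, 0, 173, 177, 175, 174, 179, 174]
0.55 [0, 0, 0, 0, 725, 727, 707, 180, 176, 162]
0.6 [0, 0, 0, 633, 728, 732, 714, 177, 175, 171]
0.65 [834, 834, 834, 835, 832, 842, 834, 832, 834, 834]
0.7 [835, 836, 836, 835, 835, 834, 835, 835, 836, 836]
```

Request:
{"name": "play_rows", "arguments": {"steps": [{"dx": 0, "dy": 0, "dz": 0.05, "turn": 0, "hand": 0.75}, {"dx": 0, "dy": 0, "dz": 0.05, "turn": 0, "hand": 0.75}, {"dx": 0, "dy": 0, "dz": 0.05, "turn": 0, "hand": 0.75}, {"dx": 0, "dy": 0, "dz": 0.03, "turn": 0, "hand": 0.75}, {"dx": 0, "dy": 0, "dz": 0.02, "turn": 0, "hand": 0.75}, {"dx": 0, "dy": 0, "dz": 0.001, "turn": 0, "hand": 0.3}, {"dx": 0, "dy": 0, "dz": 0, "turn": 0, "hand": 0.3}, {"dx": 0, "dy": 0, "dz": 0, "turn": 0, "hand": 0.3}, {"dx": 0, "dy": 0, "dz": 0, "turn": 0, "hand": 0.3}, {"dx": 0, "dy": 0, "dz": 0, "turn": 0, "hand": 0.3}], "grip_force": 30}}

```text
clock: 4.05
tool_pos: [0.386, -0.1625, 0.1306]
tool_rot: [0.593, 0.805, -0.0, 0.0]
ft_force: [0.4, -0.4, -2.0]
gripper_width: 0.438
finger_force: 35.4
```

Request:
{"name": "play_rows", "arguments": {"steps": [{"dx": 0, "dy": 0, "dz": -0.02, "turn": 0, "hand": 0.3}, {"dx": 0, "dy": 0, "dz": -0.04, "turn": 0, "hand": 0.3}, {"dx": 0, "dy": 0, "dz": -0.05, "turn": 0, "hand": 0.3}, {"dx": 0, "dy": 0, "dz": -0.05, "turn": 0, "hand": 0.3}, {"dx": 0, "dy": 0, "dz": -0.05, "turn": 0, "hand": 0.3}, {"dx": 0, "dy": 0, "dz": -0.05, "turn": 0, "hand": 0.3}, {"dx": 0, "dy": 0, "dz": -0.05, "turn": 0, "hand": 0.3}, {"dx": 0, "dy": 0, "dz": -0.05, "turn": 0, "hand": 0.3}, {"dx": 0, "dy": 0, "dz": -0.05, "turn": 0, "hand": 0.3}]}}

```text
clock: 5.18
tool_pos: [0.3855, -0.1622, 0.5421]
tool_rot: [0.593, 0.805, -0.0, 0.0]
ft_force: [0.7, -1.3, -1.0]
gripper_width: 0.438
finger_force: 35.3
```

```bash
python3 - <<'E'
from h import *
p,d,K,T,i=cam("top"); np.savez("top2.npz",p=p,d=d,K=K,T=T)
p2,d2,K2,T2,i=cam("side"); np.savez("side2.npz",p=p2,d=d2,K=K2,T=T2)
to((.31,.31,.54),-131)
a=p[175:235,235:310];b=p2[180:240,240:315]
cv2.imwrite("pics/pot.png",cv2.resize(np.hstack([a,b]),None,fx=5,fy=5,interpolation=cv2.INTER_CUBIC)[:,:,::-1])
W=pts(d,K,T); 
q=W.reshape(-1,3); m=(q[:,1]>-.22)&(q[:,1]<-.08)&(q[:,2]>.09)&(q[:,2]<.165)&(q[:,0]>.43)&(q[:,0]<.6); print("cab x",np.percentile(q[m,0],[0,2,10]))
E
```

```text
tcp [ 0.3866 -0.1629  0.5451] yaw 107.31 tilt [-0.006  0.005 -1.   ] q [-0.58  0.07  0.28  1.77 -0.    0.69] F [ 0.3 -0.5 -1.1] Tq [-0.04 -0.02  0.02] w 0.442 ff 35.5 t 5.28
shift [0.4743 0.0676 0.0024] turn -121.69
cab x [0.45421751 0.46146709 0.46657413]
```

View pics/pot.png

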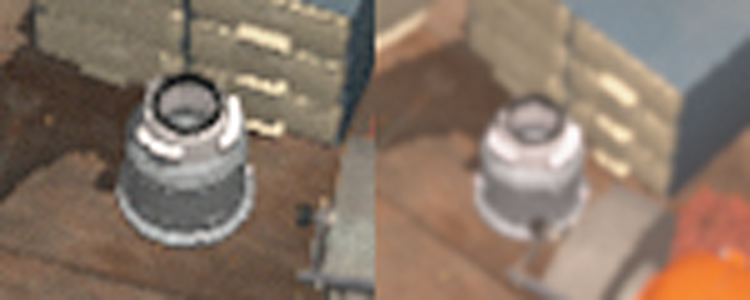

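The bare pot is visible: black seal ring around crop (188,100). Bright thread segments show at right (232,120) and lower left (155,145) in the top half; in the side half they are at (495,148) and (573,148). Now carry the offcut over.

Request:
{"name": "play_rows", "arguments": {"steps": [{"dx": 0.045, "dy": 0.0225, "dz": 0, "turn": 0, "hand": 0.3}, {"dx": 0.045, "dy": 0.0225, "dz": 0, "turn": 0, "hand": 0.3}, {"dx": 0.045, "dy": 0.0225, "dz": 0, "turn": 0, "hand": 0.3}, {"dx": 0.0565, "dy": 0, "dz": 0, "turn": 0, "hand": 0.3}, {"dx": 0.0565, "dy": 0, "dz": 0, "turn": 0, "hand": 0.3}, {"dx": 0.0565, "dy": 0, "dz": 0, "turn": 0, "hand": 0.3}, {"dx": 0.0565, "dy": 0, "dz": 0, "turn": 0, "hand": 0.3}, {"dx": 0.0565, "dy": 0, "dz": 0, "turn": 0, "hand": 0.3}, {"dx": 0.0565, "dy": 0, "dz": 0, "turn": 0, "hand": 0.3}]}}

```text
clock: 6.4
tool_pos: [0.3082, 0.3117, 0.5396]
tool_rot: [0.593, 0.806, -0.0, 0.0]
ft_force: [2.0, -0.3, -1.2]
gripper_width: 0.437
finger_force: 35.4
```

Request:
{"name": "play_rows", "arguments": {"steps": [{"dx": 0, "dy": 0, "dz": 0, "turn": -10.2, "hand": 0.3}, {"dx": 0, "dy": 0, "dz": 0, "turn": -10.2, "hand": 0.3}, {"dx": 0, "dy": 0, "dz": 0, "turn": -10.2, "hand": 0.3}, {"dx": 0, "dy": 0, "dz": 0, "turn": -10.2, "hand": 0.3}, {"dx": 0, "dy": 0, "dz": 0, "turn": -10.2, "hand": 0.3}, {"dx": 0, "dy": 0, "dz": 0, "turn": -10.2, "hand": 0.3}, {"dx": 0, "dy": 0, "dz": 0, "turn": -10.2, "hand": 0.3}, {"dx": 0, "dy": 0, "dz": 0, "turn": -10.2, "hand": 0.3}, {"dx": 0, "dy": 0, "dz": 0, "turn": -10.2, "hand": 0.3}, {"dx": 0, "dy": 0, "dz": 0, "turn": -10.2, "hand": 0.3}, {"dx": 0, "dy": 0, "dz": 0, "turn": -10.2, "hand": 0.3}, {"dx": 0, "dy": 0, "dz": 0, "turn": -9.8, "hand": 0.3}]}}

```text
clock: 7.9
tool_pos: [0.3091, 0.31, 0.5394]
tool_rot: [-0.42, 0.908, -0.0, -0.001]
ft_force: [-0.3, 0.6, -1.8]
gripper_width: 0.44
finger_force: 35.4
```

```bash
python3 - <<'E'
from h import *
to((.31,.31,.012),-131)
for n in("top","side"):
    p,d,K,T,i=cam(n); cv2.imwrite(f"pics/{n}3.png",p[:,:,::-1]); W=pts(d,K,T); q=W.reshape(-1,3)
    m=(np.hypot(q[:,0]-.31,q[:,1]-.31)<.13)&(q[:,2]<.4)&(q[:,2]>-.1); g=q[m]
    hi=g[g[:,2]>.02]; print(n,len(g),"obstacles>20mm",len(hi), np.round(hi[::max(1,len(hi)//12)],3).tolist())
cv2.imwrite("pics/m3.png",np.hstack([cv2.imread("pics/top3.png")[60:330,90:400],cv2.imread("pics/side3.png")[60:330,60:370]]))
E
```

```text
tcp [0.3091 0.31   0.5394] yaw -130.37 tilt [ 0.001  0.    -1.   ] q [ 0.62  0.11  0.31  1.77 -0.   -0.25] F [-0.3  0.6 -1.8] Tq [-0.07  0.01  0.02] w 0.44 ff 35.4 t 7.9
shift [-0.0013 -0.0009  0.5274] turn 0.63
top 4093 obstacles>20mm 1585 [[0.418, 0.243, 0.391], [0.395, 0.223, 0.336], [0.382, 0.242, 0.306], [0.358, 0.211, 0.312], [0.345, 0.204, 0.297], [0.41, 0.386, 0.126], [0.419, 0.38, 0.093], [0.421, 0.34, 0.081], [0.324, 0.21, 0.224], [0.329, 0.232, 0.18], [0.344, 0.421, 0.041], [0.305, 0.425, 0.048], [0.211, 0.392, 0.022]]
side 1973 obstacles>20mm 582 [[0.406, 0.229, 0.381], [0.403, 0.242, 0.322], [0.379, 0.266, 0.293], [0.365, 0.252, 0.289], [0.423, 0.366, 0.142], [0.341, 0.209, 0.292], [0.332, 0.223, 0.264], [0.332, 0.229, 0.227], [0.419, 0.37, 0.025], [0.342, 0.42, 0.031], [0.309, 0.41, 0.044], [0.322, 0.189, 0.17], [0.21, 0.39, 0.033]]
```

View pics/m3.png

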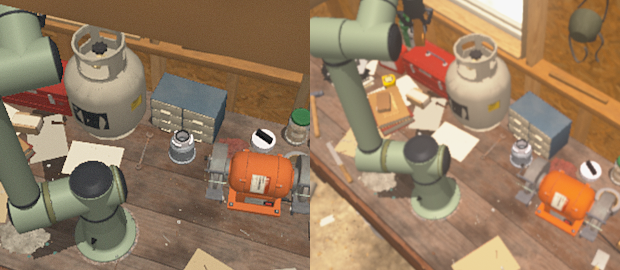

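The arm hides the drop spot here, but depth shows nothing within the offcut's footprint; the nearest things are the cylinder and books, over 90 mm from the centre. Lower it.

Request:
{"name": "play_rows", "arguments": {"steps": [{"dx": 0, "dy": 0, "dz": 0.05, "turn": 0, "hand": 0.3}, {"dx": 0, "dy": 0, "dz": 0.05, "turn": 0, "hand": 0.3}, {"dx": 0, "dy": 0, "dz": 0.05, "turn": 0, "hand": 0.3}, {"dx": 0, "dy": 0, "dz": 0.05, "turn": 0, "hand": 0.3}, {"dx": 0, "dy": 0, "dz": 0.05, "turn": 0, "hand": 0.3}, {"dx": 0, "dy": 0, "dz": 0.05, "turn": 0, "hand": 0.3}, {"dx": 0, "dy": 0, "dz": 0.05, "turn": 0, "hand": 0.3}, {"dx": 0, "dy": 0, "dz": 0.05, "turn": 0, "hand": 0.3}, {"dx": 0, "dy": 0, "dz": 0.05, "turn": 0, "hand": 0.3}, {"dx": 0, "dy": 0, "dz": 0.04, "turn": 0, "hand": 0.3}, {"dx": 0, "dy": 0, "dz": 0.02, "turn": 0, "hand": 0.3}, {"dx": 0, "dy": 0, "dz": 0, "turn": 0, "hand": 0.3}]}}

```text
clock: 9.5
tool_pos: [0.3077, 0.309, 0.0288]
tool_rot: [-0.416, 0.909, -0.0, -0.002]
ft_force: [-0.7, 0.2, -0.8]
gripper_width: 0.438
finger_force: 35.3
```

Request:
{"name": "play_rows", "arguments": {"steps": [{"dx": 0, "dy": 0, "dz": 0.006, "turn": 0, "hand": 0.3}, {"dx": 0, "dy": 0, "dz": 0.002, "turn": 0, "hand": 0.3}, {"dx": 0, "dy": 0, "dz": 0.001, "turn": 0, "hand": 0.3}, {"dx": 0, "dy": 0, "dz": 0, "turn": 0, "hand": 0.3}]}}

```text
clock: 10.0
tool_pos: [0.3095, 0.3104, 0.0216]
tool_rot: [-0.417, 0.909, 0.0, 0.0]
ft_force: [-0.4, -0.7, -0.9]
gripper_width: 0.441
finger_force: 35.3
```

Request:
{"name": "play_rows", "arguments": {"steps": [{"dx": 0, "dy": 0, "dz": 0.006, "turn": 0, "hand": 0.3}, {"dx": 0, "dy": 0, "dz": 0.003, "turn": 0, "hand": 0.3}, {"dx": 0, "dy": 0, "dz": 0.001, "turn": 0, "hand": 0.3}, {"dx": 0, "dy": 0, "dz": 0, "turn": 0, "hand": 0.3}]}}

```text
clock: 10.5
tool_pos: [0.3092, 0.3101, 0.0111]
tool_rot: [-0.417, 0.909, -0.0, -0.0]
ft_force: [-0.1, 0.2, -1.4]
gripper_width: 0.438
finger_force: 35.3
```

Request:
{"name": "play_rows", "arguments": {"steps": [{"dx": 0, "dy": 0, "dz": 0.001, "turn": 0, "hand": 0.3}, {"dx": 0, "dy": 0, "dz": 0, "turn": 0, "hand": 0.65}, {"dx": 0, "dy": 0, "dz": 0, "turn": 0, "hand": 0.65}, {"dx": 0, "dy": 0, "dz": 0, "turn": 0, "hand": 0.65}, {"dx": 0, "dy": 0, "dz": -0.02, "turn": 0, "hand": 0.65}, {"dx": 0, "dy": 0, "dz": -0.05, "turn": 0, "hand": 0.65}, {"dx": 0, "dy": 0, "dz": -0.06, "turn": 0, "hand": 0.65}, {"dx": 0, "dy": 0, "dz": -0.06, "turn": 0, "hand": 0.65}, {"dx": 0, "dy": 0, "dz": -0.06, "turn": 0, "hand": 0.65}, {"dx": 0, "dy": 0, "dz": -0.06, "turn": 0, "hand": 0.65}, {"dx": 0, "dy": 0, "dz": -0.06, "turn": 0, "hand": 0.65}, {"dx": 0, "dy": 0, "dz": -0.06, "turn": 0, "hand": 0.65}]}}

```text
clock: 12.0
tool_pos: [0.3089, 0.3099, 0.4425]
tool_rot: [-0.417, 0.909, 0.0, 0.0]
ft_force: [0.5, 0.6, 0.5]
gripper_width: 0.648
finger_force: 0.0
```

```bash
python3 - <<'E'
from h import *
to((.386,-.14,.5),65)
# pot from the pictures taken while offcut was lifted
for n,(a,b,c,e) in(("top",(255,180,295,230)),("side",(255,190,297,236))):
    z=np.load(n+"2.npz"); K,T,p=z["K"],z["T"],z["p"].astype(int)
    s=p[b:e,a:c]; g=s.max(2); sat=s.max(2)-s.min(2)
    # seal ring: dark & unsaturated, upper part
    m=((g<80)&(sat<40)).astype(np.uint8); m[22:]=0
    cs,_=cv2.findContours(m,cv2.RETR_EXTERNAL,cv2.CHAIN_APPROX_NONE); cc=max(cs,key=cv2.contourArea)[:,0]+[a,b]
    P=np.array([ray(u,v,K,T,.120)[:2] for u,v in cc])*1000
    print(n,"ring",len(cc),np.round(cv2.minEnclosingCircle(P.astype(np.float32))[0],1),round(cv2.minEnclosingCircle(P.astype(np.float32))[1],1))
    # bright segments
    m=((s.min(2)>205)).astype(np.uint8)
    k,l,st,ce=cv2.connectedComponentsWithStats(m)
    for i in range(1,k):
        if st[i,4]>=4:
            vv,uu=np.where(l==i); Q=np.array([ray(u+a,v+b,K,T,.103)[:2] for u,v in zip(uu,vv)])*1000
            print("  seg",st[i,4],Q.mean(0).round(1)); ang=np.degrees(np.arctan2(Q[:,1]+162,Q[:,0]-385)); print("   ",np.round(np.hypot(Q[:,0]-385,Q[:,1]+162)).astype(int).tolist(),ang.astype(int).tolist())
E
```

```text
tcp [0.3089 0.3099 0.4425] yaw -130.69 tilt [-0.001 -0.    -1.   ] q [ 0.62  0.06  0.    1.52 -0.   -0.24] F [0.5 0.6 0.5] Tq [ 0.07 -0.07 -0.02] w 0.648 ff 0.0 t 12.0
shift [ 0.2908 -0.3518 -0.0577] turn 164.31
top ring 32 [ 374.8 -106.8] 25.1
  seg 23 [ 398.6 -187.4]
    [40, 37, 40, 34, 38, 32, 35, 30, 34, 26, 29, 33, 25, 29, 32, 25, 29, 32, 23, 26, 30, 24, 28] [-28, -33, -36, -39, -42, -45, -48, -53, -55, -60, -61, -62, -70, -70, -70, -80, -79, -78, -93, -90, -87, -102, -98]
  seg 16 [ 362.8 -143. ]
    [38, 39, 35, 36, 33, 30, 35, 32, 29, 26, 23, 21, 31, 29, 27, 25] [113, 119, 121, 128, 130, 132, 136, 140, 144, 148, 154, 162, 150, 155, 161, 168]Traceback (most recent call last):
  File "<stdin>", line 9, in <module>
ValueError: max() iterable argument is empty
```

```bash
python3 - <<'E'
from h import *
for n,(u0,v0) in(("top",(272.6,195)),("side",(271.6,203.5))):
    z=np.load(n+"2.npz"); K,T,p=z["K"],z["T"],z["p"].astype(int)
    v,u=np.mgrid[:384,:512]; near=(np.abs(u-u0)<11)&(np.abs(v-v0)<9)
    g=p.max(2); 
    print(n,"ctr ray",(ray(u0,v0,K,T,.120)[:2]*1000).round(1))
    for th in(70,90,110,125):
        m=near&(g<th)
        if m.sum()<12: continue
        P=np.array([ray(a,b,K,T,.120)[:2] for a,b in zip(u[m],v[m])])*1000
        # circle LSQ of ring pixels
        A=np.c_[2*P,np.ones(len(P))]; x=np.linalg.lstsq(A,(P**2).sum(1),rcond=None)[0]
        print(th,m.sum(),x[:2].round(1),round(np.sqrt(x[2]+x[0]**2+x[1]**2),1),"bbox mid",((P.max(0)+P.min(0))/2).round(1),(P.max(0)-P.min(0)).round(1))
    if n=="top":
        for r in g[184:226:1,256:292]: print(" ".join(f"{x:3d}" for x in r))
E
```

```text
top ctr ray [ 395.1 -156.1]
70 42 [ 392.2 -151.3] 24.5 bbox mid [ 394.1 -148.3] [52.4 61.2]
90 67 [ 393.5 -148.5] 25.1 bbox mid [ 398.2 -146.9] [63.9 64. ]
110 103 [ 393.5 -147.9] 25.9 bbox mid [ 391.5 -148.2] [84.1 69.4]
125 152 [ 402.3 -151.2] 30.3 bbox mid [ 395.5 -151.5] [92.  81.8]
137 136 142 134 124 134 134 129 128 121 123 115 120 123 121  79  61 114 130 124 131 130 131 138 141 131 131 123 120 119 106 135 151 189 206 238
129 142 143 144 135 128 125 125 129 129 131 155 142 124 118  90  75 117 126 124 129 131 133 131 133 122 120 129 123 122 117 118 120 111 106 165
124 127 133 135 136 130 123 127 121 127 122 172 163 140 145 114  64  87 106 119 122 120 124 126 128 121 125 127 130 121 122 120 131 136 131 126
116 123 125 123 121 126 125 122 127 123 121 147 161 159 169 136  78  84 110 122 108 117 121 115 122 119 116 119 121 124 127 127 132 140 139 139
120 122 116 122 117 123 129 122 127 125 121 141 153 160 155 125  92 119 139 134 131 135 127 117 125 120 117 117 115 118 124 123 124 127 127 139
131 125 127 126 125 126 122 123 119 122 131 129 130 131 126  95  67  92 104 123 160 156 144 
[... 4692 characters left out ...]
110 147 161 180 199 217 204 191 189 194 189 203 205 178 171 143 102 118 129 126 124 118 112 111 113 111 113 114
126 128 122 127 129 123 130 122 117  92 113 131 163 182 174 173 176 175 123 112 142 116 106 113 118 123 120 122 122 121 120 115 110 105 106 102
116 118 123 123 128 133 133 132 128 123 133 114  90  97  87  93  95  88  98  99  94  97 114 122 122 119 111 110 113 118 124 117 110 111 105 109
112 112 111 114 118 125 131 136 130 119 126 119 121 124 118 113 116 114 115 111 116 114 112 117 116 111 111 110 109 112 113 118 110 117 108 114
side ctr ray [ 396.9 -156.8]
110 49 [ 394.1 -126.3] 22.4 bbox mid [ 388. -122.] [63.7 61.6]
125 73 [ 389.7 -139.4] 31.0 bbox mid [ 377.5 -135.6] [91.  88.9]
```

Request:
{"name": "play_rows", "arguments": {"steps": [{"dx": 0, "dy": 0, "dz": -0.055, "turn": 0, "hand": 0.65}, {"dx": 0.0301, "dy": -0.0473, "dz": 0, "turn": 0, "hand": 0.65}, {"dx": 0.0301, "dy": -0.0473, "dz": 0, "turn": 0, "hand": 0.65}, {"dx": 0.0301, "dy": -0.0473, "dz": 0, "turn": 0, "hand": 0.65}, {"dx": 0.0301, "dy": -0.0473, "dz": 0, "turn": 0, "hand": 0.65}, {"dx": 0.0301, "dy": -0.0473, "dz": 0, "turn": 0, "hand": 0.65}, {"dx": 0.0301, "dy": -0.0473, "dz": 0, "turn": 0, "hand": 0.65}, {"dx": 0.0301, "dy": -0.0473, "dz": 0, "turn": 0, "hand": 0.65}, {"dx": 0.0301, "dy": -0.0473, "dz": 0, "turn": 0, "hand": 0.65}, {"dx": 0.0301, "dy": -0.0473, "dz": 0, "turn": 0, "hand": 0.65}, {"dx": 0.0301, "dy": -0.0473, "dz": 0, "turn": 0, "hand": 0.65}]}}

```text
clock: 13.38
tool_pos: [0.4719, -0.2282, 0.4953]
tool_rot: [-0.417, 0.909, -0.0, 0.0]
ft_force: [0.8, -0.2, 0.3]
gripper_width: 0.652
finger_force: 0.0
```

Request:
{"name": "play_rows", "arguments": {"steps": [{"dx": 0.0301, "dy": -0.0473, "dz": 0, "turn": 0, "hand": 0.65}, {"dx": 0.0301, "dy": -0.0473, "dz": 0, "turn": 0, "hand": 0.65}, {"dx": 0.0301, "dy": -0.0473, "dz": 0, "turn": 0, "hand": 0.65}, {"dx": 0.0301, "dy": -0.0473, "dz": 0, "turn": 0, "hand": 0.65}, {"dx": 0, "dy": 0, "dz": 0.03, "turn": 10.2, "hand": 0.65}, {"dx": 0, "dy": 0, "dz": 0.03, "turn": 10.2, "hand": 0.65}, {"dx": 0, "dy": 0, "dz": 0.03, "turn": 10.2, "hand": 0.65}, {"dx": 0, "dy": 0, "dz": 0.03, "turn": 10.2, "hand": 0.65}, {"dx": 0, "dy": 0, "dz": 0.03, "turn": 10.2, "hand": 0.65}, {"dx": 0, "dy": 0, "dz": 0, "turn": 10.2, "hand": 0.65}, {"dx": 0, "dy": 0, "dz": 0, "turn": 10.2, "hand": 0.65}, {"dx": 0, "dy": 0, "dz": 0, "turn": 10.2, "hand": 0.65}]}}

```text
clock: 14.88
tool_pos: [0.5321, -0.4216, 0.3466]
tool_rot: [0.281, 0.96, -0.0, 0.001]
ft_force: [0.1, 0.2, -0.1]
gripper_width: 0.648
finger_force: 0.0
```

Request:
{"name": "play_rows", "arguments": {"steps": [{"dx": 0, "dy": 0, "dz": 0, "turn": 10.2, "hand": 0.65}, {"dx": 0, "dy": 0, "dz": 0, "turn": 10.2, "hand": 0.65}, {"dx": 0, "dy": 0, "dz": 0, "turn": 10.2, "hand": 0.65}, {"dx": 0, "dy": 0, "dz": 0, "turn": 10.2, "hand": 0.65}, {"dx": 0, "dy": 0, "dz": 0, "turn": 10.2, "hand": 0.65}, {"dx": 0, "dy": 0, "dz": 0, "turn": 10.2, "hand": 0.65}, {"dx": 0, "dy": 0, "dz": 0, "turn": 10.2, "hand": 0.65}, {"dx": 0, "dy": 0, "dz": 0, "turn": 10.2, "hand": 0.65}, {"dx": 0, "dy": 0, "dz": 0, "turn": 0, "hand": 0.65}]}}

```text
clock: 16.0
tool_pos: [0.5321, -0.4217, 0.3467]
tool_rot: [0.838, 0.546, 0.0, 0.001]
ft_force: [-0.1, 1.1, -0.6]
gripper_width: 0.648
finger_force: 0.0
```

```bash
python3 - <<'E'
from h import *
to((.536,-.442,.04),66)
z=np.load("top2.npz"); K,T=z["K"],z["T"]; c=np.array(ray(272,195.5,K,T,.119)[:2]); print("pot",c)
for nm,u,v,h in(("L low",262.5,201,.099),("L high",271,205.5,.105),("R low",279.5,203.5,.099),("R high",281,193.7,.106)):
    q=ray(u,v,K,T,h)[:2]-c; print(nm,(np.hypot(*q)*1000).round(1),np.degrees(np.arctan2(q[1],q[0])).round())
# lid again, disc by ellipse of all white+black within
z=np.load("top1.npz"); K,T,p,W=z["K"],z["T"],z["p"].astype(int),pts(z["d"],z["K"],z["T"])
s=p[182:218,335:372].max(2)
m=s<75
v,u=np.where(m); P=np.array([ray(a+335,b+182,K,T,.059)[:2] for a,b in zip(u,v)])*1000
w,V=np.linalg.eigh(np.cov(P.T)); print("bar mean",P.mean(0),"ang",np.degrees(np.arctan2(V[1,1],V[0,1])))
for r in s: print(" ".join(f"{x:3d}" for x in r))
# offcut check
p,d,K,T,i=cam("top"); W=pts(d,K,T); q=W.reshape(-1,3); col=p.reshape(-1,3).astype(int)
m=(np.hypot(q[:,0]-.31,q[:,1]-.31)<.1)&(np.abs(q[:,2]-.038)<.008)
print("offcut",m.sum(),cv2.minAreaRect((q[m][:,:2]*1000).astype(np.float32)) if m.sum()>3 else "",np.median(q[m][:,2]))
E
```

```text
tcp [ 0.5321 -0.4217  0.3467] yaw 66.23 tilt [-0.001  0.002 -1.   ] q [-0.78  0.55  0.45  1.47  0.    1.21] F [-0.1  1.1 -0.6] Tq [0.03 0.01 0.06] w 0.648 ff 0.0 t 16.0
shift [-0.0169  0.0111  0.3068] turn 0.23
pot [ 0.39299376 -0.15449144]
L low 36.6 125.0
L high 35.0 -168.0
R low 35.2 -111.0
R high 37.8 -45.0
bar mean [ 526.41785092 -438.89338386] ang 62.47438218406947
116 124 128 119 121 119 124 136 144 148 149 156 149 152 139 138 141 145 146 139 132 133 135 135 138 137 138 127 127 143 138 126 127 133 132 125 131
114 127 135 132 132 126 119 135 142 143 148 154 151 151 143 142 140 137 148 136 127 133 144 140 136 139 138 139 141 143 140 126 134 146 141 122 132
119 118 126 133 137 136 134 137 144 137 138 145 145 144 148 150 142 149 153 140 140 139 138 143 142 138 138 140 140 140 134 136 139 145 150 136 141
127 125 125 127 128 128 138 137 146 143 144 144 145 147 145 143 141 143 146 146 143 148 146 143 140 142 141 142 146 141 139 139 138 140 150 153 155
132 132 136 130 132 133 129 133 139 144 143 144 142 146 144 144 144 144 142 141 147 142 148 145 148 144 141 143 142 144 142 137 135 14
[... 4028 characters left out ...]
4 210 208 208 204 202 204 206 202 200 202 201 204 201 192 185 176 173 174 179 170 165 155 154 148 147 147 142 177 221 232 215 209
218 218 210 191 203 214 212 211 211 209 209 209 207 210 209 207 209 201 204 205 203 204 209 202 201 190 181 175 175 171 177 159 186 213 218 228 243
218 221 207 189 206 217 212 214 213 213 211 213 210 210 211 209 211 214 210 212 209 210 210 211 210 206 206 204 208 204 201 195 194 171 176 212 224
221 225 213 203 215 216 218 216 217 215 216 214 216 216 213 217 213 214 214 215 214 215 215 215 217 215 212 213 212 208 213 210 208 165 195 217 208
offcut 26 ((328.1677551269531, 375.5537109375), (16.239116668701172, 87.60888671875), 52.018333435058594) 0.034822780852160395
```

Request:
{"name": "play_rows", "arguments": {"steps": [{"dx": -0.0174, "dy": 0.0108, "dz": 0.03, "turn": 0, "hand": 0.6}, {"dx": 0, "dy": 0, "dz": 0.05, "turn": 0, "hand": 0.6}, {"dx": 0, "dy": 0, "dz": 0.05, "turn": 0, "hand": 0.6}, {"dx": 0, "dy": 0, "dz": 0.05, "turn": 0, "hand": 0.6}, {"dx": 0, "dy": 0, "dz": 0.05, "turn": 0, "hand": 0.6}, {"dx": 0, "dy": 0, "dz": 0.035, "turn": 0, "hand": 0.6}, {"dx": 0, "dy": 0, "dz": 0.02, "turn": 0, "hand": 0.6}, {"dx": 0, "dy": 0, "dz": 0.01, "turn": 0, "hand": 0.6}, {"dx": 0, "dy": 0, "dz": 0, "turn": 0, "hand": 0.6}]}}

```text
clock: 17.18
tool_pos: [0.5354, -0.4423, 0.0516]
tool_rot: [0.838, 0.546, 0.0, 0.001]
ft_force: [-0.4, 0.4, -0.5]
gripper_width: 0.602
finger_force: 0.0
```

```bash
python3 - <<'E'
from h import *
to((.535,-.442,.036),66)
for n in("top","side"):
    p,d,K,T,i=cam(n); np.savez(n+"4.npz",p=p,d=d,K=K,T=T)
a=np.load("top4.npz")["p"][165:225,320:400];b=np.load("side4.npz")["p"][200:260,300:380]
cv2.imwrite("pics/m4.png",cv2.resize(np.hstack([a,b]),None,fx=5,fy=5,interpolation=cv2.INTER_CUBIC)[:,:,::-1])
E
```

```text
tcp [ 0.5354 -0.4423  0.0516] yaw 66.17 tilt [-0.     0.002 -1.   ] q [-0.8   0.74  0.01  0.85  0.    1.19] F [-0.4  0.4 -0.5] Tq [-0.01  0.    0.02] w 0.602 ff 0.0 t 17.18
shift [ 0.0001 -0.0005  0.0156] turn 0.17
```

View pics/m4.png

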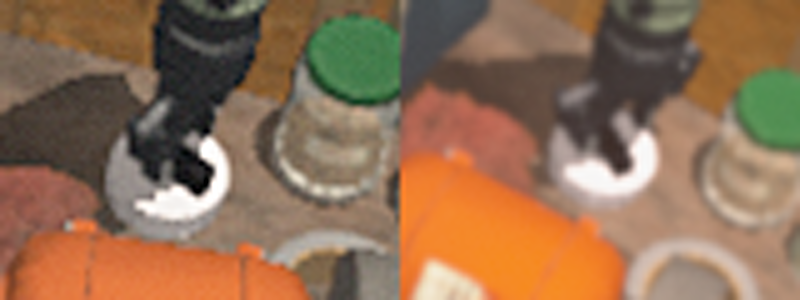

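The fingers straddle the bar at crop (190,165), well centred on the lid. Lower the last bit and grip.

Request:
{"name": "play_rows", "arguments": {"steps": [{"dx": 0, "dy": 0, "dz": 0.012, "turn": 0, "hand": 0.6}, {"dx": 0, "dy": 0, "dz": 0.004, "turn": 0, "hand": 0.6}, {"dx": 0, "dy": 0, "dz": 0, "turn": 0, "hand": 0.05}, {"dx": 0, "dy": 0, "dz": 0, "turn": 0, "hand": 0.05}, {"dx": 0, "dy": 0, "dz": 0, "turn": 0, "hand": 0.05}, {"dx": 0, "dy": 0, "dz": 0, "turn": 0, "hand": 0.05}, {"dx": 0, "dy": 0, "dz": 0, "turn": 0, "hand": 0.05}], "grip_force": 90}}

```text
clock: 18.15
tool_pos: [0.5359, -0.4428, 0.0364]
tool_rot: [0.838, 0.545, 0.0, 0.002]
ft_force: [0.0, -0.5, 1.8]
gripper_width: 0.191
finger_force: 88.7
```

Request:
{"name": "play_rows", "arguments": {"steps": [{"dx": 0, "dy": 0, "dz": -0.02, "turn": 0, "hand": 0.05}, {"dx": 0, "dy": 0, "dz": -0.05, "turn": 0, "hand": 0.05}, {"dx": 0, "dy": 0, "dz": -0.05, "turn": 0, "hand": 0.05}, {"dx": 0, "dy": 0, "dz": -0.05, "turn": 0, "hand": 0.05}, {"dx": 0, "dy": 0, "dz": -0.05, "turn": 0, "hand": 0.05}, {"dx": 0.0294, "dy": -0.0351, "dz": -0.03, "turn": 0, "hand": 0.05}, {"dx": 0.0294, "dy": -0.0351, "dz": 0, "turn": 0, "hand": 0.05}, {"dx": 0.0294, "dy": -0.0351, "dz": 0, "turn": 0, "hand": 0.05}, {"dx": 0.0294, "dy": -0.0351, "dz": 0, "turn": 0, "hand": 0.05}, {"dx": 0.0294, "dy": -0.0351, "dz": 0, "turn": 0, "hand": 0.05}, {"dx": 0.0294, "dy": -0.0351, "dz": 0, "turn": 0, "hand": 0.05}, {"dx": 0.0294, "dy": -0.0351, "dz": 0, "turn": 0, "hand": 0.05}]}}

```text
clock: 19.65
tool_pos: [0.3928, -0.153, 0.2862]
tool_rot: [0.838, 0.545, 0.001, 0.002]
ft_force: [-0.8, 0.5, -2.0]
gripper_width: 0.19
finger_force: 88.4
```

Request:
{"name": "play_rows", "arguments": {"steps": [{"dx": 0, "dy": 0, "dz": 0, "turn": -10, "hand": 0.05}, {"dx": 0, "dy": 0, "dz": 0, "turn": -10, "hand": 0.05}, {"dx": 0, "dy": 0, "dz": 0, "turn": -10, "hand": 0.05}, {"dx": 0, "dy": 0, "dz": 0.02, "turn": -10, "hand": 0.05}, {"dx": 0, "dy": 0, "dz": 0.02, "turn": -10, "hand": 0.05}, {"dx": 0, "dy": 0, "dz": 0.02, "turn": -10, "hand": 0.05}, {"dx": 0, "dy": 0, "dz": 0.02, "turn": -10, "hand": 0.05}, {"dx": 0, "dy": 0, "dz": 0.01, "turn": -10, "hand": 0.05}, {"dx": 0, "dy": 0, "dz": 0.01, "turn": -10.4, "hand": 0.05}, {"dx": 0, "dy": 0, "dz": 0, "turn": 0, "hand": 0.05}]}}

```text
clock: 20.9
tool_pos: [0.3935, -0.1543, 0.1855]
tool_rot: [0.205, 0.979, -0.0, 0.001]
ft_force: [-0.1, -0.2, -0.9]
gripper_width: 0.193
finger_force: 88.5
```

```bash
python3 - <<'E'
from h import *
to((.394,-.1545,.16),157)
s=bot.sense(); zt=s["tool_pos"][2]-.0364
for n in("top","side"):
    p,d,K,T,i=cam(n); np.savez(n+"5.npz",p=p,d=d,K=K,T=T)
    # expected lid top pixel and white disc
    h=zt+.031; P=s["tool_pos"].copy(); P[2]=h; c=T[:3,:3].T@(P-T[:3,3]); u=K[0,2]+K[0,0]*c[0]/-c[2]; v=K[1,2]-K[1,1]*c[1]/-c[2]
    a,b=int(u),int(v); print(n,"expected lid px",u.round(1),v.round(1))
    q=p[b-25:b+25,a-25:a+25].astype(int); m=(q.min(2)>190)
    vv,uu=np.where(m); Q=np.array([ray(x+a-25,y+b-25,K,T,h)[:2] for x,y in zip(uu,vv)])*1000
    print(" white",len(Q),np.round(cv2.minEnclosingCircle(Q.astype(np.float32))[0],1),cv2.minEnclosingCircle(Q.astype(np.float32))[1])
    cv2.imwrite(f"pics/{n}5.png",p[b-30:b+40,a-40:a+40,::-1])
cv2.imwrite("pics/m5.png",cv2.resize(np.hstack([cv2.imread("pics/top5.png"),cv2.imread("pics/side5.png")]),None,fx=5,fy=5,interpolation=cv2.INTER_CUBIC))
E
```

```text
tcp [ 0.3935 -0.1543  0.1855] yaw 156.39 tilt [-0.002 -0.001 -1.   ] q [-0.55  0.13 -0.57  0.86 -0.   -0.14] F [-0.1 -0.2 -0.9] Tq [ 0.01  0.05 -0.04] w 0.193 ff 88.5 t 20.9
shift [-0.0005  0.0001  0.0255] turn -0.61
top expected lid px 272.2 185.6
 white 135 [ 378.1 -177. ] 60.60771942138672
side expected lid px 271.0 195.6
 white 123 [ 397.4 -174.9] 62.69166946411133
```

View pics/m5.png

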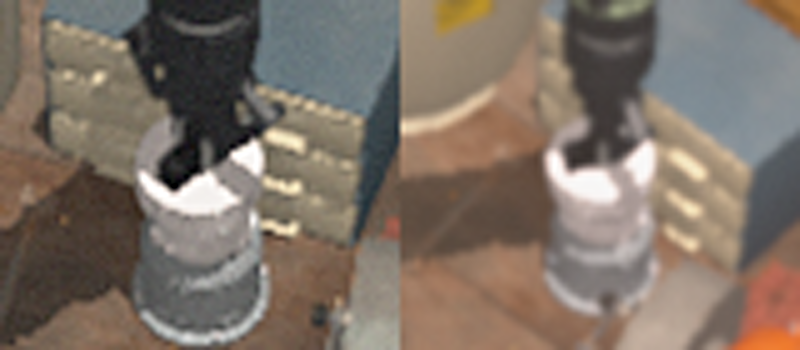

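The lid looks centred over the pot in both views: lid centre crop x 200 against flange 200 in the top half, and 601 against 602 in the side half. Lower it in steps, watching the force.

Request:
{"name": "play_rows", "arguments": {"steps": [{"dx": 0, "dy": 0, "dz": 0.02, "turn": 0, "hand": 0.05}, {"dx": 0, "dy": 0, "dz": 0.008, "turn": 0, "hand": 0.05}, {"dx": 0, "dy": 0, "dz": 0.004, "turn": 0, "hand": 0.05}, {"dx": 0, "dy": 0, "dz": 0.004, "turn": 0, "hand": 0.05}, {"dx": 0, "dy": 0, "dz": 0, "turn": 0, "hand": 0.05}]}}

```text
clock: 21.62
tool_pos: [0.3945, -0.1548, 0.1494]
tool_rot: [0.204, 0.979, -0.001, 0.001]
ft_force: [0.9, 0.6, -0.8]
gripper_width: 0.194
finger_force: 88.5
```

Request:
{"name": "play_rows", "arguments": {"steps": [{"dx": 0, "dy": 0, "dz": 0.003, "turn": 0, "hand": 0.05}, {"dx": 0, "dy": 0, "dz": 0.003, "turn": 0, "hand": 0.05}, {"dx": 0, "dy": 0, "dz": 0, "turn": 0, "hand": 0.05}]}}

```text
clock: 22.0
tool_pos: [0.3959, -0.1544, 0.1433]
tool_rot: [0.203, 0.979, 0.0, 0.003]
ft_force: [7.1, 2.0, -4.4]
gripper_width: 0.193
finger_force: 88.2
```

Request:
{"name": "play_rows", "arguments": {"steps": [{"dx": -0.0012, "dy": 0.001, "dz": 0, "turn": 0, "hand": 0.05}, {"dx": 0, "dy": 0, "dz": 0, "turn": 0, "hand": 0.05}]}}

```text
clock: 22.25
tool_pos: [0.3961, -0.1543, 0.1433]
tool_rot: [0.204, 0.979, -0.001, 0.002]
ft_force: [4.1, 1.2, -1.0]
gripper_width: 0.194
finger_force: 88.6
```

```bash
python3 -c "
from h import *
to((.394,-.1545,.1308),157)"
```

```text
tcp [ 0.3961 -0.1543  0.1433] yaw 156.52 tilt [-0.003 -0.    -1.   ] q [-0.55  0.18 -0.63  0.75  0.   -0.14] F [ 4.1  1.2 -1. ] Tq [ 0.25 -1.   -0.04] w 0.194 ff 88.6 t 22.25
shift [ 0.0019 -0.001   0.0124] turn -0.48
```

Request:
{"name": "play_rows", "arguments": {"steps": [{"dx": -0.0015, "dy": 0.001, "dz": 0, "turn": 0, "hand": 0.05}, {"dx": 0, "dy": 0, "dz": 0.002, "turn": 0, "hand": 0.05}, {"dx": 0, "dy": 0, "dz": 0.002, "turn": 0, "hand": 0.05}, {"dx": 0, "dy": 0, "dz": 0, "turn": 0, "hand": 0.05}]}}

```text
clock: 22.75
tool_pos: [0.3975, -0.1546, 0.1391]
tool_rot: [0.204, 0.979, -0.001, 0.001]
ft_force: [2.9, -3.2, -2.8]
gripper_width: 0.185
finger_force: 88.5
```

Request:
{"name": "play_rows", "arguments": {"steps": [{"dx": 0, "dy": 0, "dz": 0.002, "turn": 0, "hand": 0.05}, {"dx": 0, "dy": 0, "dz": 0.002, "turn": 0, "hand": 0.05}, {"dx": 0, "dy": 0, "dz": 0, "turn": 0, "hand": 0.05}]}}

```text
clock: 23.12
tool_pos: [0.3977, -0.1549, 0.1377]
tool_rot: [0.204, 0.979, -0.002, 0.002]
ft_force: [-6.0, -1.7, 24.3]
gripper_width: 0.19
finger_force: 92.4
```

```bash
python3 -c "
from h import *
to((.394,-.1545,.1308),157)"
```

```text
tcp [ 0.3977 -0.1549  0.1377] yaw 156.5 tilt [-0.004 -0.002 -1.   ] q [-0.54  0.19 -0.64  0.73 -0.   -0.13] F [-6.  -1.7 24.3] Tq [0.3  1.35 0.05] w 0.19 ff 92.4 t 23.12
shift [ 0.0036 -0.0011  0.0069] turn -0.5
```

Resting on a thread top (lid origin about 0.101). Ease off the pressure and turn it back counter-clockwise.

Request:
{"name": "play_rows", "arguments": {"steps": [{"dx": 0, "dy": 0, "dz": -0.0015, "turn": 0, "hand": 0.05}, {"dx": 0, "dy": 0, "dz": -0.0006, "turn": -5, "hand": 0.05}, {"dx": 0, "dy": 0, "dz": -0.0006, "turn": -5, "hand": 0.05}, {"dx": 0, "dy": 0, "dz": -0.0006, "turn": -5, "hand": 0.05}, {"dx": 0, "dy": 0, "dz": 0, "turn": 0, "hand": 0.05}]}}

```text
clock: 23.75
tool_pos: [0.399, -0.1537, 0.1396]
tool_rot: [0.074, 0.997, -0.0, 0.003]
ft_force: [1.9, 0.1, 5.9]
gripper_width: 0.189
finger_force: 89.8
```

```bash
python3 -c "
from h import *
to((.3975,-.155,.1308),157)"
```

```text
tcp [ 0.399  -0.1537  0.1396] yaw 171.56 tilt [-0.006  0.    -1.   ] q [-0.54  0.19 -0.64  0.74  0.   -0.4 ] F [1.9 0.1 5.9] Tq [ 0.38 -0.53  0.03] w 0.189 ff 89.8 t 23.75
shift [ 0.0014 -0.0015  0.0088] turn 14.56
```

Request:
{"name": "play_rows", "arguments": {"steps": [{"dx": 0, "dy": 0, "dz": -0.0006, "turn": -5, "hand": 0.05}, {"dx": 0, "dy": 0, "dz": -0.0006, "turn": -5, "hand": 0.05}, {"dx": 0, "dy": 0, "dz": -0.0006, "turn": -5, "hand": 0.05}, {"dx": 0, "dy": 0, "dz": -0.0006, "turn": -5, "hand": 0.05}, {"dx": 0, "dy": 0, "dz": -0.0006, "turn": -5, "hand": 0.05}, {"dx": 0, "dy": 0, "dz": 0, "turn": 0, "hand": 0.05}]}}

```text
clock: 24.5
tool_pos: [0.398, -0.1534, 0.1421]
tool_rot: [-0.144, 0.99, -0.0, 0.002]
ft_force: [1.5, 1.9, 5.1]
gripper_width: 0.19
finger_force: 89.5
```

Request:
{"name": "play_rows", "arguments": {"steps": [{"dx": 0, "dy": 0, "dz": -0.0003, "turn": -5, "hand": 0.05}, {"dx": 0, "dy": 0, "dz": 0, "turn": -5, "hand": 0.05}, {"dx": 0, "dy": 0, "dz": 0, "turn": -5, "hand": 0.05}, {"dx": 0, "dy": 0, "dz": 0, "turn": 0, "hand": 0.05}]}}

```text
clock: 25.0
tool_pos: [0.3968, -0.1531, 0.1414]
tool_rot: [-0.271, 0.963, -0.0, 0.0]
ft_force: [0.5, 1.7, -1.3]
gripper_width: 0.192
finger_force: 88.6
```

```bash
python3 -c "
from h import *
to((.3975,-.155,.1308),157)"
```

```text
tcp [ 0.3968 -0.1531  0.1414] yaw -148.57 tilt [-0.001 -0.    -1.   ] q [-0.54  0.19 -0.63  0.75  0.   -1.09] F [ 0.5  1.7 -1.3] Tq [ 0.35 -0.24  0.03] w 0.192 ff 88.6 t 25.0
shift [ 0.0004 -0.002   0.0106] turn 54.43
```

Support has gone: the lugs are over the gap. Lower.

Request:
{"name": "play_rows", "arguments": {"steps": [{"dx": 0, "dy": 0, "dz": 0, "turn": -4, "hand": 0.05}, {"dx": 0, "dy": 0, "dz": 0.003, "turn": 0, "hand": 0.05}, {"dx": 0, "dy": 0, "dz": 0.003, "turn": 0, "hand": 0.05}, {"dx": 0, "dy": 0, "dz": 0.002, "turn": 0, "hand": 0.05}, {"dx": 0, "dy": 0, "dz": 0, "turn": 0, "hand": 0.05}]}}

```text
clock: 25.62
tool_pos: [0.398, -0.1537, 0.1337]
tool_rot: [-0.305, 0.952, -0.001, 0.001]
ft_force: [4.8, 3.5, -2.4]
gripper_width: 0.193
finger_force: 88.4
```

```bash
python3 -c "
from h import *
to((.3975,-.155,.1308),157)"
```

```text
tcp [ 0.398  -0.1537  0.1337] yaw -144.5 tilt [-0.002 -0.002 -1.   ] q [-0.54  0.2  -0.64  0.72  0.   -1.16] F [ 4.8  3.5 -2.4] Tq [ 0.72 -1.08 -0.05] w 0.193 ff 88.4 t 25.62
shift [ 0.0012 -0.0008  0.0029] turn 58.5
```

Request:
{"name": "play_rows", "arguments": {"steps": [{"dx": -0.002, "dy": 0, "dz": 0, "turn": 0, "hand": 0.05}, {"dx": 0, "dy": 0, "dz": 0.0015, "turn": 0, "hand": 0.05}, {"dx": 0, "dy": 0, "dz": 0.0015, "turn": 0, "hand": 0.05}, {"dx": 0, "dy": 0, "dz": 0, "turn": 0, "hand": 0.05}]}}

```text
clock: 26.12
tool_pos: [0.3985, -0.1529, 0.1308]
tool_rot: [-0.305, 0.952, -0.001, 0.0]
ft_force: [-1.6, -0.7, 1.9]
gripper_width: 0.19
finger_force: 89.0
```

```bash
python3 -c "
from h import *
to((.3975,-.155,.1308),157)"
```

```text
tcp [ 0.3985 -0.1529  0.1308] yaw -144.5 tilt [ 0.001 -0.002 -1.   ] q [-0.54  0.21 -0.65  0.72 -0.   -1.16] F [-1.6 -0.7  1.9] Tq [0.07 0.34 0.06] w 0.19 ff 89.0 t 26.12
shift [ 0.002  -0.0011 -0.    ] turn 58.5
```

Seated on the seal (origin at about 0.0944), light contact. Now screw clockwise.

Request:
{"name": "play_rows", "arguments": {"steps": [{"dx": 0, "dy": 0, "dz": 0, "turn": 5, "hand": 0.05}, {"dx": 0, "dy": 0, "dz": 0, "turn": 5, "hand": 0.05}, {"dx": 0, "dy": 0, "dz": 0, "turn": 5, "hand": 0.05}, {"dx": 0, "dy": 0, "dz": 0, "turn": 5, "hand": 0.05}, {"dx": 0, "dy": 0, "dz": 0, "turn": 5, "hand": 0.05}, {"dx": 0, "dy": 0, "dz": 0, "turn": 0, "hand": 0.05}]}}

```text
clock: 26.88
tool_pos: [0.399, -0.1528, 0.1308]
tool_rot: [-0.092, 0.996, -0.001, 0.001]
ft_force: [-0.2, 0.5, -0.8]
gripper_width: 0.191
finger_force: 88.5
```

```bash
python3 -c "
from h import *
to((.3975,-.155,.1308),157)"
```

```text
tcp [ 0.399  -0.1528  0.1308] yaw -169.44 tilt [-0.001 -0.002 -1.   ] q [-0.54  0.21 -0.65  0.72 -0.   -0.72] F [-0.2  0.5 -0.8] Tq [ 0.02 -0.03 -0.  ] w 0.191 ff 88.5 t 26.88
shift [ 0.0018 -0.0018  0.    ] turn 33.56
```

Request:
{"name": "play_rows", "arguments": {"steps": [{"dx": 0, "dy": 0, "dz": 0.0003, "turn": 5, "hand": 0.05}, {"dx": 0, "dy": 0, "dz": 0.0004, "turn": 5, "hand": 0.05}, {"dx": 0, "dy": 0, "dz": 0.0006, "turn": 5, "hand": 0.05}, {"dx": 0, "dy": 0, "dz": 0, "turn": 0, "hand": 0.05}]}}

```text
clock: 27.38
tool_pos: [0.3994, -0.1531, 0.1297]
tool_rot: [0.038, 0.999, -0.001, 0.001]
ft_force: [1.0, 0.2, -0.7]
gripper_width: 0.193
finger_force: 88.7
```

```bash
python3 -c "
from h import *
to((.3975,-.155,.1308),157)"
```

```text
tcp [ 0.3994 -0.1531  0.1297] yaw 175.62 tilt [-0.003 -0.002 -1.   ] q [-0.54  0.21 -0.65  0.71 -0.   -0.46] F [ 1.   0.2 -0.7] Tq [-0.03 -0.16 -0.05] w 0.193 ff 88.7 t 27.38
shift [ 0.0018 -0.0021 -0.0011] turn 18.62
```

Request:
{"name": "play_rows", "arguments": {"steps": [{"dx": 0, "dy": 0, "dz": 0.0006, "turn": 5, "hand": 0.05}, {"dx": 0, "dy": 0, "dz": 0.0006, "turn": 5, "hand": 0.05}, {"dx": 0, "dy": 0, "dz": 0.0006, "turn": 5, "hand": 0.05}, {"dx": 0, "dy": 0, "dz": 0, "turn": 0, "hand": 0.05}]}}

```text
clock: 27.88
tool_pos: [0.3997, -0.1535, 0.1279]
tool_rot: [0.168, 0.986, -0.001, 0.002]
ft_force: [1.6, -3.6, -2.9]
gripper_width: 0.191
finger_force: 88.3
```

```bash
python3 -c "
from h import *
to((.3975,-.155,.1264),157)"
```

```text
tcp [ 0.3997 -0.1535  0.1279] yaw 160.65 tilt [-0.004 -0.002 -1.   ] q [-0.54  0.21 -0.65  0.71 -0.   -0.2 ] F [ 1.6 -3.6 -2.9] Tq [-0.56 -0.47 -0.11] w 0.191 ff 88.3 t 27.88
shift [ 0.0015 -0.0021  0.0015] turn 3.65
```

Request:
{"name": "play_rows", "arguments": {"steps": [{"dx": 0, "dy": 0, "dz": 0.0006, "turn": 5, "hand": 0.05}, {"dx": 0, "dy": 0, "dz": 0.0006, "turn": 5, "hand": 0.05}, {"dx": 0, "dy": 0, "dz": 0.0004, "turn": 4, "hand": 0.05}, {"dx": 0, "dy": 0, "dz": 0, "turn": 0, "hand": 0.05}]}}

```text
clock: 28.38
tool_pos: [0.3998, -0.1543, 0.1264]
tool_rot: [0.286, 0.958, -0.002, 0.002]
ft_force: [1.5, -6.7, -4.8]
gripper_width: 0.19
finger_force: 88.2
```

```bash
python3 -c "
from h import *
to((.3975,-.155,.1264),157)"
```

```text
tcp [ 0.3998 -0.1543  0.1264] yaw 146.72 tilt [-0.005 -0.003 -1.   ] q [-0.54  0.21 -0.65  0.7  -0.    0.04] F [ 1.5 -6.7 -4.8] Tq [-0.96 -0.37  0.55] w 0.19 ff 88.2 t 28.38
shift [ 0.0015 -0.0018  0.    ] turn -10.28
```

Request:
{"name": "play_rows", "arguments": {"steps": [{"dx": -0.0015, "dy": -0.0014, "dz": 0, "turn": 3, "hand": 0.05}, {"dx": 0, "dy": 0, "dz": 0.0003, "turn": 3, "hand": 0.05}, {"dx": 0, "dy": 0, "dz": 0.0003, "turn": 3, "hand": 0.05}, {"dx": 0, "dy": 0, "dz": 0, "turn": 0, "hand": 0.05}], "grip_force": 115}}

```text
clock: 28.88
tool_pos: [0.4005, -0.1558, 0.1265]
tool_rot: [0.359, 0.934, -0.001, 0.002]
ft_force: [0.1, -3.3, 5.2]
gripper_width: 0.184
finger_force: 141.8
```

```bash
python3 -c "
from h import *
to((.3975,-.155,.1264),157)"
```

```text
tcp [ 0.4005 -0.1558  0.1265] yaw 137.98 tilt [-0.006 -0.001 -1.   ] q [-0.54  0.21 -0.65  0.7  -0.    0.19] F [ 0.1 -3.3  5.2] Tq [-0.82 -0.18  2.47] w 0.184 ff 141.8 t 28.88
shift [ 0.0028 -0.0014  0.0001] turn -19.02
```

Request:
{"name": "play_rows", "arguments": {"steps": [{"dx": 0, "dy": -0.001, "dz": 0, "turn": 2.5, "hand": 0.05}, {"dx": 0, "dy": 0, "dz": 0, "turn": 2.5, "hand": 0.05}, {"dx": 0, "dy": 0, "dz": 0, "turn": 0, "hand": 0.05}]}}

```text
clock: 29.25
tool_pos: [0.4005, -0.1561, 0.1266]
tool_rot: [0.397, 0.918, -0.001, 0.003]
ft_force: [0.6, -2.4, 5.6]
gripper_width: 0.185
finger_force: 178.6
```

```bash
python3 -c "
from h import *
to((.3975,-.155,.1264),157)"
```

```text
tcp [ 0.4005 -0.1561  0.1266] yaw 133.28 tilt [-0.006  0.001 -1.   ] q [-0.54  0.21 -0.65  0.7  -0.    0.27] F [ 0.6 -2.4  5.6] Tq [-0.67 -0.44  4.41] w 0.185 ff 178.6 t 29.25
shift [ 0.0028 -0.0015  0.0002] turn -23.72
```

The torque has climbed to 4.4 N m with no further drop (origin at 0.090), so it is tight. Unwind the grip's twist, open and rise.

Request:
{"name": "play_rows", "arguments": {"steps": [{"dx": 0, "dy": 0, "dz": 0, "turn": -5, "hand": 0.05}, {"dx": 0, "dy": 0, "dz": 0, "turn": -4, "hand": 0.05}, {"dx": 0, "dy": 0, "dz": 0, "turn": 0, "hand": 0.05}]}}

```text
clock: 29.62
tool_pos: [0.3998, -0.1555, 0.1263]
tool_rot: [0.328, 0.945, -0.0, 0.002]
ft_force: [1.9, -0.1, 5.9]
gripper_width: 0.186
finger_force: 115.1
```

```bash
python3 -c "
from h import *
to((.3975,-.155,.1264),157)"
```

```text
tcp [ 0.3998 -0.1555  0.1263] yaw 141.74 tilt [-0.004  0.001 -1.   ] q [-0.54  0.21 -0.65  0.7   0.    0.12] F [ 1.9 -0.1  5.9] Tq [0.12 0.04 1.03] w 0.186 ff 115.1 t 29.62
shift [ 0.0021 -0.001  -0.0001] turn -15.26
```

Request:
{"name": "play_rows", "arguments": {"steps": [{"dx": 0, "dy": 0, "dz": 0, "turn": 0, "hand": 0.5}, {"dx": 0, "dy": 0, "dz": 0, "turn": 0, "hand": 0.5}, {"dx": 0, "dy": 0, "dz": 0, "turn": 0, "hand": 0.5}, {"dx": 0, "dy": 0, "dz": -0.015, "turn": 0, "hand": 0.5}, {"dx": 0, "dy": 0, "dz": -0.04, "turn": 0, "hand": 0.5}, {"dx": 0, "dy": 0, "dz": -0.06, "turn": 0, "hand": 0.5}, {"dx": 0, "dy": 0, "dz": -0.06, "turn": 0, "hand": 0.5}, {"dx": 0, "dy": 0, "dz": -0.06, "turn": 0, "hand": 0.5}, {"dx": 0, "dy": 0, "dz": -0.06, "turn": 0, "hand": 0.5}, {"dx": 0, "dy": 0, "dz": 0, "turn": 0, "hand": 0.5}]}}

```text
clock: 30.88
tool_pos: [0.3997, -0.1559, 0.4249]
tool_rot: [0.33, 0.944, -0.001, 0.005]
ft_force: [0.8, 0.0, 0.3]
gripper_width: 0.496
finger_force: 0.0
```

```bash
python3 - <<'E'
from h import *
to((.3975,-.155,.1264),157)
for n in("top","side"):
    p,d,K,T,i=cam(n); np.savez(n+"6.npz",p=p,d=d,K=K,T=T); W=pts(d,K,T); q=W.reshape(-1,3)
    m=(np.hypot(q[:,0]-.398,q[:,1]+.155)<.05)&(q[:,2]>.085)&(q[:,2]<.2); w=p.reshape(-1,3).min(1)>190
    print(n,"white z",np.percentile(q[m&w][:,2],[10,50,90]) if (m&w).any() else "", "ctr",q[m&w].mean(0)); 
    X=q[m&w]; A=np.c_[X[:,:2],np.ones(len(X))]; print(" slope",np.linalg.lstsq(A,X[:,2],rcond=None)[0].round(3))
    m=(np.hypot(q[:,0]-.31,q[:,1]-.31)<.085)&(np.abs(q[:,2]-.038)<.01)
    print(" offcut",m.sum(),cv2.minAreaRect((q[m][:,:2]*1000).astype(np.float32)),np.median(q[m][:,2]))
a=np.load("top6.npz")["p"][170:230,235:310]; b=np.load("side6.npz")["p"][180:240,235:310]
o=np.load("top6.npz")["p"][100:160,100:250]
cv2.imwrite("pics/m6.png",cv2.resize(np.vstack([np.hstack([a,b]),o]),None,fx=4.5,fy=4.5,interpolation=cv2.INTER_CUBIC)[:,:,::-1])
E
```

```text
tcp [ 0.3997 -0.1559  0.4249] yaw 141.51 tilt [-0.011  0.001 -1.   ] q [-0.54  0.03 -0.07  1.46 -0.    0.13] F [0.8 0.  0.3] Tq [-0.02  0.01 -0.02] w 0.496 ff 0.0 t 30.88
shift [ 0.0055 -0.001   0.2985] turn -15.49
top white z [0.11392523 0.11909687 0.12405969] ctr [ 0.38318501 -0.15975352  0.11909634]
 slope [-0.013 -0.013  0.122]
 offcut 0 ((0.0, 0.0), (0.0, 0.0), 0.0) nan
side white z [0.11352157 0.11864832 0.12382006] ctr [ 0.38445282 -0.16602242  0.11867822]
 slope [-0.007  0.014  0.124]
 offcut 169 ((307.71868896484375, 306.5682678222656), (149.61434936523438, 37.630592346191406), 49.409793853759766) 0.035578789965055924
  return _methods._mean(a, axis=axis, dtype=dtype,
  ret = ret.dtype.type(ret / rcount)
```

View pics/m6.png

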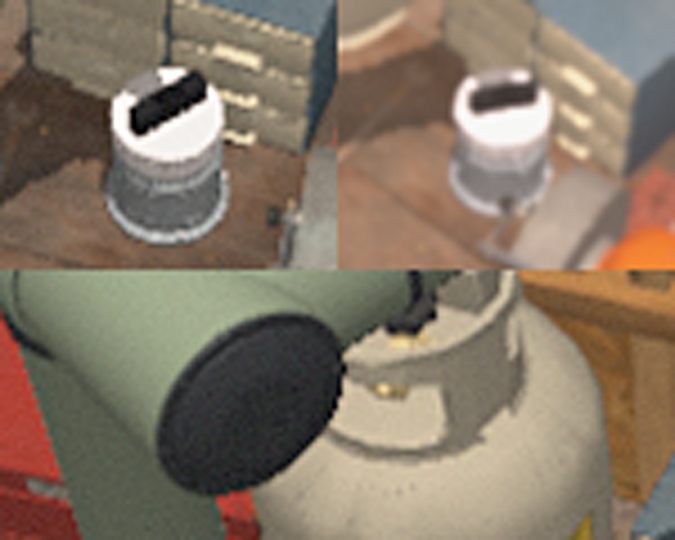

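The lid sits level on the pot in both halves, its top at about 0.12, with the bar at crop (168,102). The side-view depth shows the offcut flat on the bench near (0.308, 0.307). Hand it in.

```bash
python3 -c "
from bench import bot
print(bot.job_done())"
```

```text
the job is handed in; nothing more can be done
None
```

The job is handed in: the offcut lies flat on the bench clear of the pot, and the lid is screwed down onto the rim until it stopped turning (4.4 N m), in about 31 s of robot time; no verdict was returned.

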